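Latch the gate of the satellite cradle

ROBOT

A 6-joint arm with a two-finger parallel gripper is mounted at the origin on the work surface. World frame = base frame: x ahead of the robot, y to its left, z up, the work surface at z = 0. Lengths are in mm, angles in rad, forces in N, time in s.
With the tool pointing down it reaches from about 350 to 775 mm from the base axis. Payload 7.3 kg.
Tool frame: the origin (TCP) lies at the centre of the arm's flange, where the gripper is bolted on; the fingertips stand 178 mm ahead of it and the grasp point (between the pads) lies 159 mm ahead of it; z points along the fingers, y is the direction in which the jaws open and shut (so a half turn about z gives the same grasp; the last joint's range is limited). The gripper opens to 92 mm and grips with 3 to 60 N. Pads are 19 mm wide; open, the fingers measure 130 mm over their backs; the gripper's body (75 mm by 190 mm) begins 47 mm behind the grasp point.
Start: joints at [-1.434, 0.342, 1.524, -0, 1.275, -0.146], TCP at [146.519, -504.143, 404.741] pointing down, gripper open.
Joint ranges: [-2.53, 2.53], [-0.77, 2.02], [0.04, 2.7], [-1, 4.14], [0.28, 2.66], [-3.11, 3.11]. Speed limits (rad/s): [2.57, 2.57, 3.14, 3.14, 3.14, 3.14].

INTERFACE

Orientations are given as [roll, pitch, yaw] about the fixed x, y, z axes, in that order (R = Rz(yaw) Ry(pitch) Rx(roll)).
In Python, from plant import get_obs, capture, close_job gives the robot as it stands. The module is installed in compiled form; this text tells all that it offers.
- The arm moves only by the shell command python3 -m pendant 'ROWS'. ROWS is JSON, a list of rows, each a list of 3 entries, a list of its own where there are three numbers: the shift along the tool's x, y, z in m, then the turn, a rotation vector about the tool's x, y, z in rad, then the finger opening in m, from 0 to 0.0918. In form: [[[tx, ty, tz], [wx, wy, wz], fingers], ...]. A call has 1 to 10 rows; each row is the pose to reach, as a shift and turn from the pose commanded when the call began, along the tool's axes at that moment; what a row does not reach only later rows make up. A row lasts 1/12 s, in which the tool goes at most 41.7 mm and 7.16 degrees, less where a joint would pass 70% of its speed; a pose out of reach is approached as far as the arm can. A call with a gripper value outside its range is refused whole. The fingers move at their own pace and stop on an object; the grip force is fixed at half the most. Time passes only in rows, so rows that repeat a pose let the fingers close. It gives the time, the measured TCP pose, the force and the opening at its end, in the units of the state.
- get_obs(): the state, without advancing time (a new reading comes with each control period).
- capture(name): name is "scene" or "top" or "wrist"; returns a dict with "color" (384x512x3 uint8, red, green, blue), "mtx" (3x3 intrinsics, pixels), "dist" ([k1, k2, p1, p2, k3] as OpenCV has them; the pictures are not rectified), "rvec" (rotation vector, rad) and "tvec" (3), from world to camera coordinates, as OpenCV has them. Camera axes: x right, y down, z forward; pixel columns grow to the right and rows downward; lengths in mm; the calibration is good to about 2 mm. A picture is of the moment at which its call begins. There is no depth.
- close_job(): hands the job in, once; it reports no verdict.
The state is a dict: "time": time; "joint_positions": joint angles; "dq": joint speeds; "tau": joint torques, N m; "tool_pos": TCP position; "tcp_rot": TCP orientation; "contact_force": force on the tool from outside, world axes, zero at the start; "moment": the same for the moment, N m; "grip_width": finger opening in mm.
Only numpy, scipy, OpenCV 4.12 (cv2) and the standard library are available. Lean on these libraries where they do the work, as an engineer would, in place of code of your own. Each camera call takes 0.05 s, during which the arm holds its last target. There are 200 camera calls.

TASK

Shut and latch the gate of the satellite cradle: lift the steel latch bar clear of the lip of its catch, swing the gate in against its spring plunger until the raised bar comes up against the rubber buffer, and let the bar drop fully down behind the lip, so that it holds the gate shut. Nobody knows how deep the catch is set, so feel for the buffer and press no harder than a few newtons. Leave the satellite and the other things on the bench where they are.

Things in the scene. Friction and masses are not known exactly. Their poses are not given: they have to be found in the camera images.
- dock: Cradle's aluminium base plate, 200 x 310 x 12 mm, fixed to the bench; a cube satellite stands in its white kerbs. Origin on the bench in the plane of the shut gate, half-way along the opening. x points into the cradle (the way the gate shuts), z up; the hinge stands at y = +120 mm, the catch post at y = -140 mm.
- gate_hinge (a point): Point on the gate's upright hinge axis, 145 mm above the bench (height of the latch bar's middle). Its axes turn with the gate: -y runs from the hinge to the gate's free end, x is the gate's normal (into the cradle when shut), z up. The gate is a barred aluminium frame 10 mm thick, 215 mm long, its top 125 mm above the bench.
- gate (a joint): Gate angle, rad: 0 in line with the dock's y axis; grows as it opens, free end coming out to the dock's -x (clockwise from above). Starts open at 0.4 to 0.75, stays where left. Below 0.14 a spring plunger (0.2 N per mm, 3 to 9 N when shut) pushes it open. Shut and latched it reads -0.06 to +0.06, depending on the catch's setting.
- latch (a joint): Latch bar angle, rad: 0 is level, down on its stop; it grows as the free end is lifted, up to 0.7. Falls back by its own weight (0.2 to 0.3 kg).
- bar: Flat steel latch bar above the gate's top and in line with it, 8 mm thick (x), 20 mm high. Origin on its pivot, on the gate 60 mm from the hinge axis, 145 mm above the bench; the bar runs along its -y, and its tip, 220 mm from the pivot, stands past the gate's end so as to enter the catch. Axes as the gate's, tilting about x as the bar is lifted.
- fin (a point): Centre of the fin's grip part: an upright steel plate on the bar, 10 mm thick along x (pinch it across x, from above), 36 mm wide along y; its top is 23 mm above this point, the bar's upper edge 28 mm below. It lies at y = -140 mm, z = +38 mm from the bar's pivot: 200 mm from the hinge axis, 183 mm above the bench when the bar is down. Axes as the bar's.
- post: Catch post, fixed, 30 mm wide; origin under it, 12 mm above the bench, at dock x = 0, y = -140 mm, axes as the dock's. It carries the plunger and, on its top, the catch. The catch is clamped on an adjusting slide: its notch is centred anywhere from 12 mm before to 12 mm behind dock x = 0, and no reading tells where.
- catch_mid (a point): Middle of the catch at its middle setting (fixed to the post: it does not show the setting), 152 mm above the bench, level with the lip's top. Along the dock's x: a 6 mm thick steel lip, 17 mm higher than the level bar's underside; a 12 mm notch for the bar; a springy rubber-faced buffer (5 N per mm) up to 197 mm. A bar lifted 0.15 to 0.3 rad clears the lip and meets the buffer.
- satellite: The cube satellite standing in the cradle, 100 x 100 x 113 mm, not to be touched; origin under its centre, 12 mm above the bench, about 100 mm along the dock's x.
- screwdriver: Small screwdriver lying on the bench, bystander.
- torch: Blue hand torch, 135 mm long, lying on the bench, bystander.
- bottle: Brown bottle, 56 mm across, 110 mm high, bystander; origin under its centre.
- programmer: White interface box, 110 x 65 x 24 mm, bystander; origin under its centre.

How it is judged:
By the outcome, as a careful person would: the job done as asked, in the order asked, and still so for the second after the job is handed in, with the robot touching nothing.
It also fails if it takes over 45 s, if anything falls off the work surface, if the arm or the gripper's body presses on something with over 40 N, if the wrist force passes 120 N, or if a joint passes its speed limit or range.

## Working session

There is one attempt and no reset: what is moved stays moved. The work goes in short steps, Python scripts to look and compute and a shell command to move; the robot and the scene stay as the last step left them, time stands still between calls to the robot, and variables do not carry over. Pictures are saved under pics/ and viewed, about 8 in all and at most 12, crops included, and the job is handed in when it is done.

```bash
mkdir -p pics
python3 - <<'E'
from plant import *
import cv2,pickle
o=get_obs(); print({k:(v if not hasattr(v,'round') else v) for k,v in o.items()})
d={n:capture(n) for n in("scene","top","wrist")}
pickle.dump(d,open('c0.pkl','wb'))
for n in d:
    cv2.imwrite(f'pics/{n}0.png',cv2.resize(d[n]['color'][:,:,::-1],(800,600),interpolation=cv2.INTER_CUBIC))
    import numpy as np
    R=cv2.Rodrigues(np.array(d[n]['rvec'],float))[0]; print(n,-R.T@np.array(d[n]['tvec']).ravel(),R[2])
E
```

```text
{'time': 0.0, 'joint_positions': array([-1.43400138e+00,  3.42760904e-01,  1.52503418e+00, -3.25046819e-05,
        1.27540321e+00, -1.46007220e-01]), 'dq': array([ 5.90085100e-04, -2.23342141e-06,  8.41273686e-04,  7.89716891e-05,
        1.72420379e-04,  8.60876655e-04]), 'tau': array([ 1.15811695e-04, -4.31243598e+01, -2.44211608e+01,  7.18395668e-02,
        5.60213474e-02, -1.16346532e-04]), 'tool_pos': array([ 146.49491645, -504.00667129,  404.01893653]), 'tcp_rot': array([-3.13999958e+00, -2.02851029e-04,  2.82811494e-01]), 'contact_force': array([-0.03602281,  1.04185649, -0.36209417]), 'moment': array([-0.01067576,  0.02902236, -0.01598631]), 'grip_width': 91.97870320536641}
scene [1073.05210092   52.51171282  977.37555614] [-0.54143247 -0.04450984 -0.83956521]
top [ 351.29449156  -13.63131746 1316.60091357] [ 0.14383526  0.01260389 -0.98952138]
wrist [ 211.38762696 -485.05289522  383.29327327] [-0.24215973 -0.06953312 -0.9677416 ]
```

View pics/scene0.png

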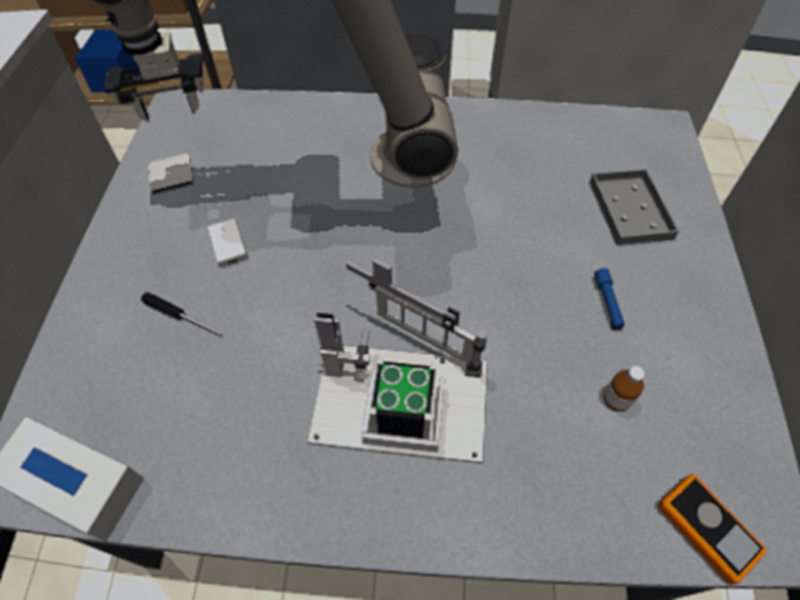

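View pics/top0.png

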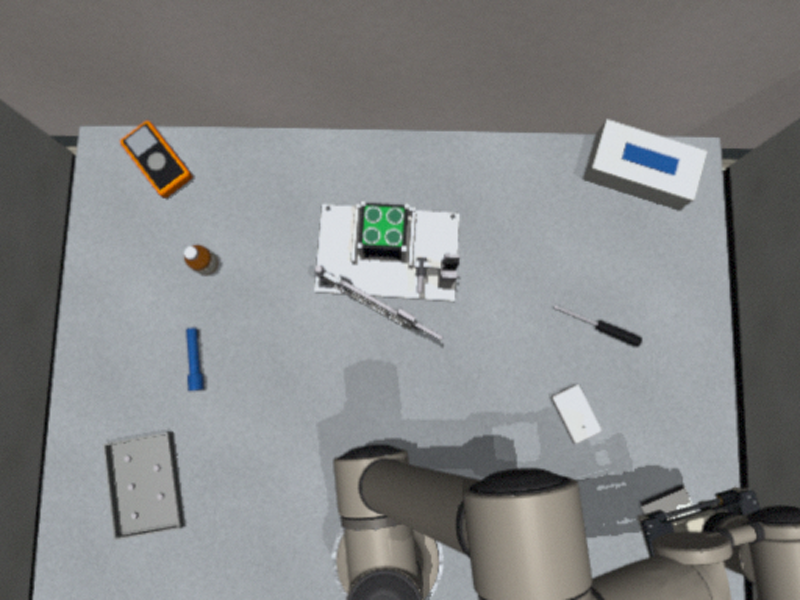

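The overview shows the gate swung open towards the robot. In the top view the hinge is near (318,270), the catch post near (450,268) and the fin near (405,320). Next I'll enlarge both crops.

Run:
```python
import cv2,pickle,numpy as np
d=pickle.load(open('c0.pkl','rb'))
a=d['top']['color'][125:225,195:300,::-1]; b=d['scene']['color'][160:295,195:320,::-1]
cv2.imwrite('pics/topc.png',cv2.resize(a,None,fx=6,fy=6,interpolation=cv2.INTER_CUBIC))
cv2.imwrite('pics/scenec.png',cv2.resize(b,None,fx=4.4,fy=4.4,interpolation=cv2.INTER_CUBIC))
```

```text
(no output)
```

View pics/topc.png

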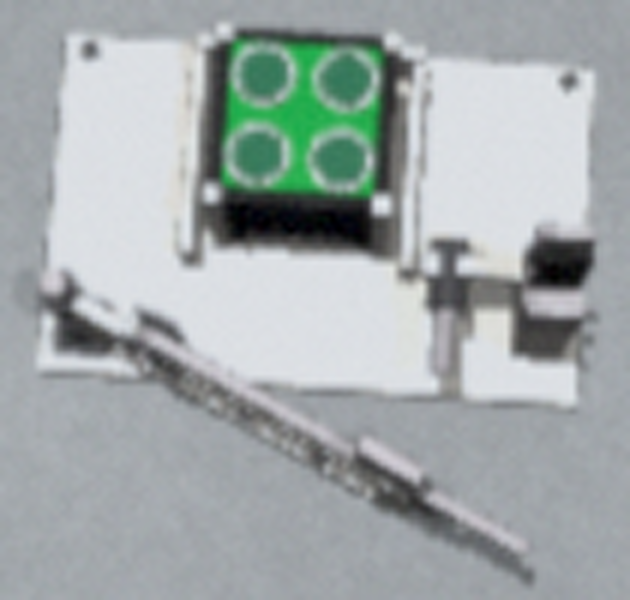

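View pics/scenec.png

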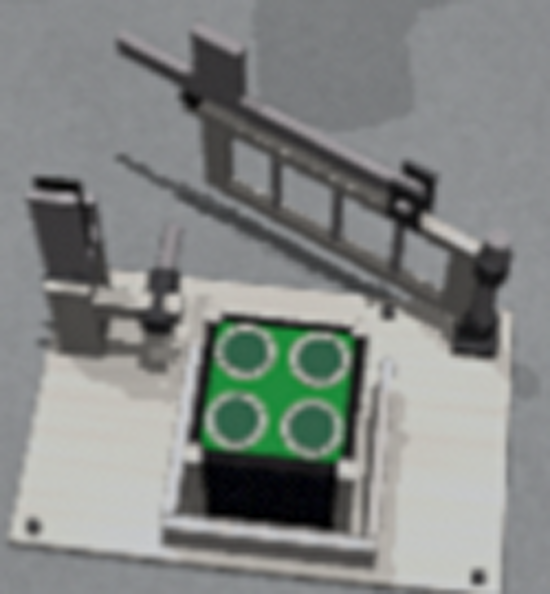

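The top crop shows plate corners at (68,35), (595,68), (578,405) and (38,372), the hinge cap at (57,282), the fin's top from (360,442) to (427,483), and the bar tip at (522,547). In the scene crop the fin top runs from (193,33) to (243,55), the bar tip is at (122,40), and the hinge cap at (493,245).

```bash
cat > h.py <<'E'
import cv2,numpy as np
def ray(c,p):
    R=cv2.Rodrigues(np.array(c['rvec'],float))[0]; t=np.array(c['tvec'],float).ravel()
    u=cv2.undistortPoints(np.array([[p]],float),np.array(c['mtx'],float),np.array(c['dist'],float)).ravel()
    return -R.T@t, R.T@np.r_[u,1]
def plane(c,p,z):
    o,v=ray(c,p); return o+v*(z-o[2])/v[2]
def tri(c1,p1,c2,p2):
    o1,v1=ray(c1,p1);o2,v2=ray(c2,p2)
    s=np.linalg.lstsq(np.c_[v1,-v2],o2-o1,rcond=None)[0]
    a,b=o1+s[0]*v1,o2+s[1]*v2; return (a+b)/2,np.linalg.norm(a-b)
E
python3 - <<'E'
from h import *; import pickle
np.set_printoptions(precision=1,suppress=True)
d=pickle.load(open('c0.pkl','rb'));T,S=d['top'],d['scene']
t=lambda u,v:((u+.5)/6-.5+195,(v+.5)/6-.5+125)
s=lambda u,v:((u+.5)/4.4-.5+195,(v+.5)/4.4-.5+160)
P=[plane(T,t(*q),12) for q in((68,35),(595,68),(578,405),(38,372))]
print('plate',*P)
print('scene plate', *[plane(S,s(*q),12) for q in((12,542),(502,592),(512,310))])
c=sum(P)/4; x=(P[0]+P[1]-P[2]-P[3]);y=(P[0]+P[3]-P[1]-P[2])
print('centre',c,'yaw',np.arctan2(x[1],x[0]),np.arctan2(-y[0],y[1]))
print('hinge',tri(T,t(57,282),S,s(493,245)))
print('tip',tri(T,t(522,547),S,s(122,40)), plane(T,t(522,547),155),plane(S,s(122,40),155))
print('fin top', [plane(T,t(*q),206) for q in((360,442),(427,483))],[plane(S,s(*q),206) for q in((193,33),(243,55))])
print('post', [plane(T,t(*q),152) for q in ((525,293),(583,300))])
print('sat', [plane(T,t(*q),125) for q in ((232,37),(383,45),(375,198),(222,188))])
E
```

```text
plate [760.2 165.4  12. ] [ 746.4 -143.1   12. ] [ 547.5 -134.6   12. ] [559.9 174.5  12. ]
scene plate [ 751.4 -138.5   12. ] [761.7 168.1  12. ] [565.3 175.3  12. ]
centre [653.5  15.6  12. ] yaw -0.04384856078362252 -0.04231474634919209
hinge (array([587.6, 148.4, 137.1]), np.float64(0.3804667825029132))
tip (array([454. , -94.3, 144. ]), np.float64(0.4966445015750186)) [453.1 -93.8 155. ] [462.1 -92.1 155. ]
fin top [array([497.9, -11.2, 206. ]), array([478.6, -44. , 206. ])] [array([491.8, -40.8, 206. ]), array([506.3,  -9.1, 206. ])]
post [array([583.9, -94. , 152. ]), array([ 580.9, -123.8,  152. ])]
sat [array([725.3,  62.1, 125. ]), array([722.5, -18.7, 125. ]), array([638.7, -16.1, 125. ]), array([642.5,  64.9, 125. ])]
```

```bash
cat >> h.py <<'E'
from scipy.spatial.transform import Rotation as Ro
H=np.array([587.,148.4,145.])
R0=np.array([[0,1,0],[1,0,0],[0,0,-1.]])
def pose(psi,lat,d=5,n=0,H=H):
    g=Ro.from_euler('z',-psi).as_matrix(); r=g@Ro.from_euler('x',-lat).as_matrix()
    return H+g@[n,-60,0]+r@[0,-140,38+d+159], r@R0
def cur(o): return o['tool_pos'],Ro.from_euler('xyz',o['tcp_rot']).as_matrix()
def rel(a,b):
    return np.round(a[1].T@(b[0]-a[0])/1000,4).tolist(),np.round(Ro.from_matrix(a[1].T@b[1]).as_rotvec(),4).tolist()
E
python3 - <<'E'
from h import *; from plant import get_obs
c=cur(get_obs()); b=pose(.494,0,70); print(b[0],rel(c,b))
E
```

```text
[492.16971096 -27.68866028 412.        ] ([0.4649, -0.361, -0.0073], [-0.001, -0.0006, -0.794])
```

```bash
python3 -m pendant '[[[0.03,-0.02,-0.02],[0,0,-0.08],0.09],[[0.06,-0.05,-0.02],[0,0,-0.16],0.09],[[0.09,-0.07,-0.02],[0,0,-0.24],0.09],[[0.12,-0.095,-0.02],[0,0,-0.32],0.09],[[0.15,-0.12,-0.02],[0,0,-0.4],0.09],[[0.18,-0.14,-0.02],[0,0,-0.48],0.09],[[0.21,-0.165,-0.02],[0,0,-0.56],0.09],[[0.24,-0.19,-0.02],[0,0,-0.64],0.09],[[0.27,-0.21,-0.02],[0,0,-0.72],0.09],[[0.3,-0.235,-0.02],[0,0,-0.794],0.09]]'
python3 - <<'E'
from h import *; from plant import get_obs
c=cur(get_obs()); b=pose(.494,0,70); print(b[0],rel(c,b))
E
```

```text
time: 0.98
tool_pos: [369.8, -193.3, 424.8]
tcp_rot: [3.141, 0.0, 1.08]
contact_force: [0.4, 0.1, 0.3]
grip_width: 89.7
[492.16971096 -27.68866028 412.        ] ([0.2038, 0.0299, 0.0127], [0.0005, 0.0003, 0.0036])
```

```bash
python3 -m pendant '[[[0.035,0.005,0],[0,0,0],0.09],[[0.07,0.01,0],[0,0,0],0.09],[[0.105,0.015,0],[0,0,0],0.09],[[0.14,0.02,0],[0,0,0],0.09],[[0.175,0.025,0.005],[0,0,0],0.09],[[0.204,0.03,0.012],[0,0,0],0.09],[[0.204,0.03,0.012],[0,0,0],0.09],[[0.204,0.03,0.012],[0,0,0],0.09]]'
python3 - <<'E'
from h import *; from plant import *; import pickle
c=cur(get_obs()); b=pose(.494,0,70); print(b[0],rel(c,b))
w=capture('wrist'); pickle.dump(w,open('w1.pkl','wb'))
cv2.imwrite('pics/w1.png',cv2.resize(w['color'][:,:,::-1],(800,600),interpolation=cv2.INTER_CUBIC))
E
```

```text
time: 1.65
tool_pos: [492.5, -28.2, 411.8]
tcp_rot: [-3.14, 0.001, 1.08]
contact_force: [-0.7, -0.4, 0.5]
grip_width: 89.8
[492.16971096 -27.68866028 412.        ] ([0.0002, -0.0006, -0.0002], [-0.0018, 0.0008, 0.003])
```

View pics/w1.png

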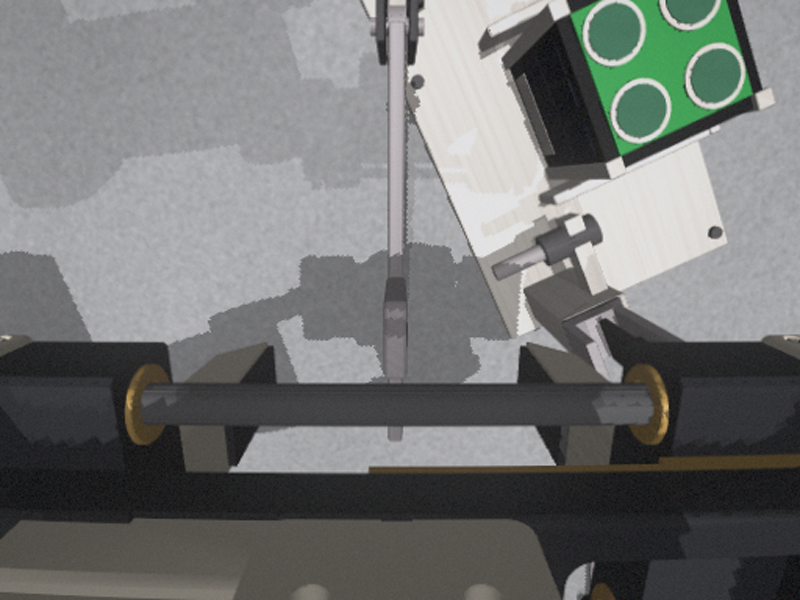

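The wrist view shows the bar upright along u≈396, the fin's top from about (396,315) to (395,378) and the jaws either side of it (275 and 522). I'll check this against the model.

Run:
```python
from h import *; import pickle
w=pickle.load(open('w1.pkl','rb')); f=lambda u,v:((u+.5)/1.5625-.5,(v+.5)/1.5625-.5)
a=plane(w,f(398,60),155);b=plane(w,f(396.5,262),155);t=plane(w,f(395,440),155)
print(a,b,t,np.arctan2(a[0]-b[0],a[1]-b[1]),np.arctan2(a[0]-t[0],a[1]-t[1]))
for q in((396,316),(395.5,378)): print('fin',plane(w,f(*q),206))
g=Ro.from_euler('z',-.494).as_matrix()
for p in((0,-280,10),(0,-182,61),(0,-218,61)): print('model',H+g@p)
```

```text
[551.08804586  80.4984327  155.        ] [504.9128638  -4.3155366 155.       ] [455.00792615 -95.76095922 155.        ] 0.4985559703375944 0.49907835387415167
fin [498.1199629  -16.69659372 206.        ]
fin [484.6245927  -41.44438632 206.        ]
model [454.23759535 -98.1241244  155.        ]
model [500.70443698 -11.84068086 206.        ]
model [483.63498495 -43.53663971 206.        ]
```

```bash
python3 -m pendant '[[[0.001,0,0.015],[0,0,0],0.09],[[0.001,0,0.03],[0,0,0],0.08],[[0.001,0,0.045],[0,0,0],0.06],[[0.001,0,0.06],[0,0,0],0.05],[[0.001,0,0.065],[0,0,0],0.04],[[0.001,0,0.065],[0,0,0],0.03],[[0.001,0,0.065],[0,0,0],0.02]]'; python3 -m pendant '[[[0,0,0],[0,0,0],0.015],[[0,0,0],[0,0,0],0.011],[[0,0,0],[0,0,0],0.008],[[0,0,0],[0,0,0],0.004],[[0,0,0],[0,0,0],0.0],[[0,0,0],[0,0,0],0.0],[[0,0,0],[0,0,0],0.0],[[0,0,0],[0,0,0],0.0]]'
python3 - <<'E'
from h import *; from plant import get_obs
c=cur(get_obs())
a=pose(.496,0)
print(c[0],a[0])
for L in (.04,.08,.12,.16,.2,.22): print(L,rel(a,pose(.496,L)))
E
```

```text
time: 2.28
tool_pos: [492.6, -29.2, 348.3]
tcp_rot: [3.141, 0.0, 1.076]
contact_force: [-0.3, -0.6, -0.1]
grip_width: 54.6
time: 2.95
tool_pos: [492.6, -28.4, 347.7]
tcp_rot: [-3.141, 0.0, 1.077]
contact_force: [0.7, 0.1, 0.8]
grip_width: 9.8
[492.6040348  -28.41890268 347.73109488] [491.81772354 -27.49864766 347.        ]
0.04 ([0.0082, 0.0, -0.0054], [0.0, -0.04, 0.0])
0.08 ([0.0166, -0.0, -0.0105], [0.0, -0.08, -0.0])
0.12 ([0.0252, 0.0, -0.0153], [-0.0, -0.12, 0.0])
0.16 ([0.034, -0.0, -0.0197], [0.0, -0.16, 0.0])
0.2 ([0.0429, 0.0, -0.0238], [0.0, -0.2, -0.0])
0.22 ([0.0475, 0.0, -0.0257], [-0.0, -0.22, 0.0])
```

```bash
python3 -m pendant '[[[0.0041,0,-0.0027],[0,-0.02,0],0],[[0.0082,0,-0.0054],[0,-0.04,0],0],[[0.0166,0,-0.0105],[0,-0.08,0],0],[[0.0252,0,-0.0153],[0,-0.12,0],0],[[0.034,0,-0.0197],[0,-0.16,0],0],[[0.0429,0,-0.0238],[0,-0.2,0],0],[[0.0475,0,-0.0257],[0,-0.22,0],0],[[0.0475,0,-0.0257],[0,-0.22,0],0],[[0.0475,0,-0.0257],[0,-0.22,0],0]]'
python3 - <<'E'
from h import *; from plant import get_obs
a=pose(.496,.22); c=cur(get_obs()); print(get_obs()['moment'],rel(c,a))
for k in range(1,11): print(rel(a,pose(.496-.029*k,.22)))
E
```

```text
time: 3.7
tool_pos: [515.2, 13.4, 373.4]
tcp_rot: [3.141, 0.22, 1.077]
contact_force: [-1.8, -2.1, 0.9]
grip_width: 9.7
[ 0.01359307 -0.00357119  0.22409104] ([0.0005, -0.0011, 0.0006], [0.0009, 0.0004, 0.0026])
([0.0001, 0.0044, -0.0], [-0.0063, -0.0, -0.0283])
([0.0003, 0.0088, -0.0001], [-0.0127, -0.0, -0.0566])
([0.0006, 0.0133, -0.0001], [-0.019, -0.0, -0.0849])
([0.001, 0.0177, -0.0002], [-0.0253, -0.0, -0.1132])
([0.0016, 0.022, -0.0003], [-0.0316, -0.0, -0.1415])
([0.0022, 0.0264, -0.0005], [-0.038, -0.0, -0.1698])
([0.0031, 0.0308, -0.0007], [-0.0443, -0.0, -0.1981])
([0.004, 0.0351, -0.0009], [-0.0506, -0.0, -0.2264])
([0.005, 0.0394, -0.0011], [-0.057, -0.0, -0.2547])
([0.0062, 0.0436, -0.0014], [-0.0633, -0.0, -0.283])
```

```bash
python3 -m pendant '[[[0.0001,0.0044,0],[-0.0063,0,-0.0283],0],[[0.0003,0.0088,-0.0001],[-0.0127,0,-0.0566],0],[[0.0006,0.0133,-0.0001],[-0.019,0,-0.0849],0],[[0.001,0.0177,-0.0002],[-0.0253,0,-0.1132],0],[[0.0016,0.022,-0.0003],[-0.0316,0,-0.1415],0],[[0.0022,0.0264,-0.0005],[-0.038,0,-0.1698],0],[[0.0031,0.0308,-0.0007],[-0.0443,0,-0.1981],0],[[0.004,0.0351,-0.0009],[-0.0506,0,-0.2264],0],[[0.005,0.0394,-0.0011],[-0.057,0,-0.2547],0],[[0.0062,0.0436,-0.0014],[-0.0633,0,-0.283],0]]'
python3 - <<'E'
from h import *; from plant import *
cv2.imwrite('pics/s2.png',cv2.resize(capture('scene')['color'][140:300,180:330,::-1],None,fx=3.7,fy=3.7,interpolation=cv2.INTER_CUBIC))
o=get_obs();a=pose(.206,.22); c=cur(o); print(o['contact_force'],o['moment'],rel(c,a))
for k in range(1,11): print(rel(a,pose(.206-.01*k,.22)))
E
```

```text
time: 4.53
tool_pos: [556.6, -2.1, 373.2]
tcp_rot: [3.141, 0.218, 1.367]
contact_force: [-1.1, 0.3, -0.3]
grip_width: 9.8
[1.06465139 0.28957254 0.48323611] [ 0.53118753 -0.11855068  0.1549788 ] ([0.0011, -0.0016, 0.0003], [0.0019, -0.0018, 0.0039])
([0.0, 0.0015, -0.0], [-0.0022, 0.0, -0.0098])
([0.0, 0.0031, -0.0], [-0.0044, 0.0, -0.0195])
([0.0001, 0.0046, -0.0], [-0.0065, -0.0, -0.0293])
([0.0001, 0.0061, -0.0], [-0.0087, -0.0, -0.039])
([0.0002, 0.0076, -0.0], [-0.0109, -0.0, -0.0488])
([0.0003, 0.0091, -0.0001], [-0.0131, -0.0, -0.0586])
([0.0004, 0.0107, -0.0001], [-0.0153, -0.0, -0.0683])
([0.0005, 0.0122, -0.0001], [-0.0175, -0.0, -0.0781])
([0.0006, 0.0137, -0.0001], [-0.0196, 0.0, -0.0878])
([0.0007, 0.0152, -0.0002], [-0.0218, 0.0, -0.0976])
```

View pics/s2.png

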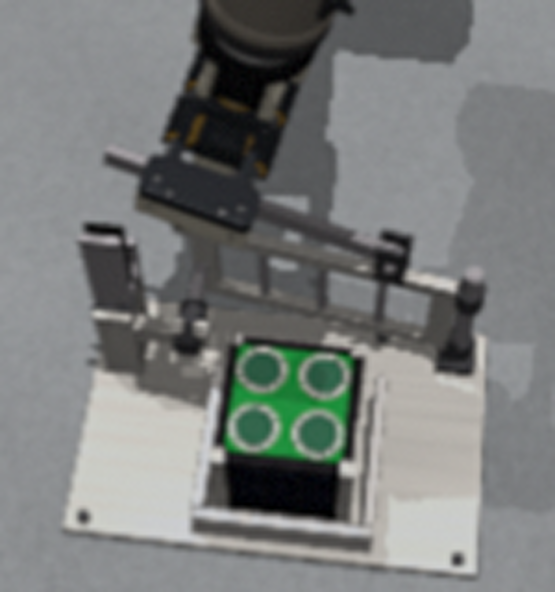

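The scene crop shows the fin held at about (195,190), the bar raised with its tip at (110,155), in front of the catch at (105,240). I'll keep swinging.

```bash
python3 -m pendant '[[[0,0.0015,0],[-0.0022,0,-0.0098],0],[[0,0.0031,0],[-0.0044,0,-0.0195],0],[[0.0001,0.0046,0],[-0.0065,0,-0.0293],0],[[0.0001,0.0061,0],[-0.0087,0,-0.039],0],[[0.0002,0.0076,0],[-0.0109,0,-0.0488],0],[[0.0002,0.0076,0],[-0.0109,0,-0.0488],0],[[0.0002,0.0076,0],[-0.0109,0,-0.0488],0]]'
python3 -m pendant '[[[0,0.0015,0],[-0.0022,0,-0.0098],0],[[0,0.0031,0],[-0.0044,0,-0.0195],0],[[0.0001,0.0046,0],[-0.0065,0,-0.0293],0],[[0.0001,0.0061,0],[-0.0087,0,-0.039],0],[[0.0001,0.0061,0],[-0.0087,0,-0.039],0],[[0.0001,0.0061,0],[-0.0087,0,-0.039],0]]'
python3 - <<'E'
from h import *
a=pose(.116,.22)
for k in range(1,6): print(rel(a,pose(.116-.004*k,.22)))
E
```

```text
time: 5.17
tool_pos: [564.0, -3.0, 373.3]
tcp_rot: [-3.141, 0.22, 1.417]
contact_force: [-1.1, 1.5, 0.1]
grip_width: 9.7
time: 5.67
tool_pos: [570.1, -3.9, 373.2]
tcp_rot: [-3.141, 0.22, 1.457]
contact_force: [-3.6, 3.2, 0.4]
grip_width: 9.9
([0.0, 0.0006, -0.0], [-0.0009, 0.0, -0.0039])
([0.0, 0.0012, -0.0], [-0.0017, 0.0, -0.0078])
([0.0, 0.0018, -0.0], [-0.0026, 0.0, -0.0117])
([0.0, 0.0024, -0.0], [-0.0035, -0.0, -0.0156])
([0.0, 0.0031, -0.0], [-0.0044, -0.0, -0.0195])
```

```bash
cat > chk.py <<'E'
# print averaged push against the gate normal; exit 1 when it has jumped over the recent base
import sys,json,os,numpy as np
from plant import get_obs,capture
from h import cur
def f():
    o=get_obs(); return -float(np.dot(o['contact_force'],cur(o)[1][:,1])),float(o['moment'][2])
L=json.load(open('log.json')) if os.path.exists('log.json') else []
base=float(np.median(L[-6:])) if L else None
r=[f()[0]]
if base is None or r[0]>base+1.5:
    for _ in range(4): capture('wrist'); r.append(f()[0])
v=float(np.mean(r)); L.append(v); json.dump(L,open('log.json','w'))
y=cur(get_obs())[1][:,1]; print('F %.2f base %s psi %.4f'%(v,base and round(base,2),np.arctan2(-y[1],y[0])))
sys.exit(base is not None and v>base+2)
E
python3 -m pendant '[[[0,0.0006,0],[-0.0009,0,-0.0039],0],[[0,0.0012,0],[-0.0017,0,-0.0078],0],[[0,0.0018,0],[-0.0026,0,-0.0117],0],[[0,0.0024,0],[-0.0035,0,-0.0156],0],[[0,0.0024,0],[-0.0035,0,-0.0156],0]]'|grep con;python3 chk.py; 
python3 -m pendant '[[[0,0.0003,0],[-0.0004,0,-0.002],0],[[0,0.0003,0],[-0.0004,0,-0.002],0]]'|grep con;python3 chk.py && python3 -m pendant '[[[0,0.0003,0],[-0.0004,0,-0.002],0],[[0,0.0003,0],[-0.0004,0,-0.002],0]]'|grep con&&python3 chk.py && python3 -m pendant '[[[0,0.0003,0],[-0.0004,0,-0.002],0],[[0,0.0003,0],[-0.0004,0,-0.002],0]]'|grep con&&python3 chk.py
```

```text
contact_force: [-4.2, 2.5, -0.7]
F 4.02 base None psi 0.0980
contact_force: [-3.0, 3.4, -1.6]
F 3.33 base 4.02 psi 0.0960
contact_force: [-3.8, 3.6, -0.9]
F 4.12 base 3.67 psi 0.0940
contact_force: [-4.5, 3.5, -0.9]
F 4.77 base 4.02 psi 0.0919
```

```bash
python3 -m pendant '[[[0,0.0003,0],[-0.0004,0,-0.002],0],[[0,0.0003,0],[-0.0004,0,-0.002],0]]'|grep con;python3 chk.py && 
python3 -m pendant '[[[0,0.0003,0],[-0.0004,0,-0.002],0],[[0,0.0003,0],[-0.0004,0,-0.002],0]]'|grep con&&python3 chk.py && 
python3 -m pendant '[[[0,0.0003,0],[-0.0004,0,-0.002],0],[[0,0.0003,0],[-0.0004,0,-0.002],0]]'|grep con&&python3 chk.py &&
python3 -m pendant '[[[0,0.0003,0],[-0.0004,0,-0.002],0],[[0,0.0003,0],[-0.0004,0,-0.002],0]]'|grep con&&python3 chk.py &&
python3 -m pendant '[[[0,0.0003,0],[-0.0004,0,-0.002],0],[[0,0.0003,0],[-0.0004,0,-0.002],0]]'|grep con&&python3 chk.py &&
python3 -m pendant '[[[0,0.0003,0],[-0.0004,0,-0.002],0],[[0,0.0003,0],[-0.0004,0,-0.002],0]]'|grep con&&python3 chk.py &&
python3 -m pendant '[[[0,0.0003,0],[-0.0004,0,-0.002],0],[[0,0.0003,0],[-0.0004,0,-0.002],0]]'|grep con&&python3 chk.py &&
python3 -m pendant '[[[0,0.0003,0],[-0.0004,0,-0.002],0],[[0,0.0003,0],[-0.0004,0,-0.002],0]]'|grep con&&python3 chk.py
```

```text
contact_force: [-4.3, 3.0, -0.6]
F 4.56 base 4.07 psi 0.0899
contact_force: [-3.7, 2.9, -0.9]
F 3.99 base 4.12 psi 0.0879
contact_force: [-3.6, 3.2, -0.6]
F 3.88 base 4.07 psi 0.0859
contact_force: [-3.3, 3.9, -0.1]
F 3.59 base 4.05 psi 0.0839
contact_force: [-5.1, 3.5, 0.3]
F 5.33 base 4.05 psi 0.0819
contact_force: [-3.1, 3.7, -0.2]
F 3.42 base 4.27 psi 0.0798
contact_force: [-4.5, 3.9, -0.5]
F 4.83 base 3.93 psi 0.0778
contact_force: [-4.6, 3.4, -0.7]
F 4.85 base 3.93 psi 0.0758
```

```bash
python3 -m pendant '[[[0,0.0003,0],[-0.0004,0,-0.002],0],[[0,0.0003,0],[-0.0004,0,-0.002],0]]'|grep con;python3 chk.py && 
python3 -m pendant '[[[0,0.0003,0],[-0.0004,0,-0.002],0],[[0,0.0003,0],[-0.0004,0,-0.002],0]]'|grep con&&python3 chk.py && 
python3 -m pendant '[[[0,0.0003,0],[-0.0004,0,-0.002],0],[[0,0.0003,0],[-0.0004,0,-0.002],0]]'|grep con&&python3 chk.py &&
python3 -m pendant '[[[0,0.0003,0],[-0.0004,0,-0.002],0],[[0,0.0003,0],[-0.0004,0,-0.002],0]]'|grep con&&python3 chk.py &&
python3 -m pendant '[[[0,0.0003,0],[-0.0004,0,-0.002],0],[[0,0.0003,0],[-0.0004,0,-0.002],0]]'|grep con&&python3 chk.py &&
python3 -m pendant '[[[0,0.0003,0],[-0.0004,0,-0.002],0],[[0,0.0003,0],[-0.0004,0,-0.002],0]]'|grep con&&python3 chk.py &&
python3 -m pendant '[[[0,0.0003,0],[-0.0004,0,-0.002],0],[[0,0.0003,0],[-0.0004,0,-0.002],0]]'|grep con&&python3 chk.py &&
python3 -m pendant '[[[0,0.0003,0],[-0.0004,0,-0.002],0],[[0,0.0003,0],[-0.0004,0,-0.002],0]]'|grep con&&python3 chk.py &&
python3 -m pendant '[[[0,0.0003,0],[-0.0004,0,-0.002],0],[[0,0.0003,0],[-0.0004,0,-0.002],0]]'|grep con&&python3 chk.py &&
python3 -m pendant '[[[0,0.0003,0],[-0.0004,0,-0.002],0],[[0,0.0003,0],[-0.0004,0,-0.002],0]]'|grep con&&python3 chk.py &&
python3 -m pendant '[[[0,0.0003,0],[-0.0004,0,-0.002],0],[[0,0.0003,0],[-0.0004,0,-0.002],0]]'|grep con&&python3 chk.py &&
python3 -m pendant '[[[0,0.0003,0],[-0.0004,0,-0.002],0],[[0,0.0003,0],[-0.0004,0,-0.002],0]]'|grep con&&python3 chk.py
python3 - <<'E'
from h import *; from plant import get_obs
y=cur(get_obs());psi=np.arctan2(-y[1][1,1],y[1][0,1]); print(get_obs()['time'],y[0],pose(psi,.22)[0])
E
```

```text
contact_force: [-4.3, 3.9, -1.0]
F 4.52 base 4.36 psi 0.0738
contact_force: [-4.8, 3.9, -0.7]
F 5.02 base 4.68 psi 0.0719
contact_force: [-4.6, 4.0, -0.1]
F 4.83 base 4.84 psi 0.0698
contact_force: [-3.6, 1.9, -0.9]
F 3.68 base 4.83 psi 0.0678
contact_force: [-4.8, 3.1, -1.1]
F 4.98 base 4.83 psi 0.0657
contact_force: [-4.9, 3.0, -1.6]
F 5.05 base 4.84 psi 0.0637
contact_force: [-5.7, 3.7, -0.2]
F 5.91 base 4.91 psi 0.0617
contact_force: [-4.9, 3.6, -1.3]
F 5.15 base 5.0 psi 0.0596
contact_force: [-4.9, 3.0, -0.8]
F 5.05 base 5.01 psi 0.0576
contact_force: [-5.3, 3.1, -0.5]
F 5.51 base 5.05 psi 0.0556
contact_force: [-4.7, 3.8, 0.3]
F 4.85 base 5.1 psi 0.0536
contact_force: [-4.1, 3.6, -0.5]
F 4.29 base 5.1 psi 0.0516
10.1167 [579.12608268  -4.70830478 373.13715746] [579.12766666  -3.939989   372.683432  ]
```

```bash
python3 -m pendant '[[[0,0.0003,0],[-0.0004,0,-0.002],0],[[0,0.0003,0],[-0.0004,0,-0.002],0]]'|grep con;python3 chk.py && 
python3 -m pendant '[[[0,0.0003,0],[-0.0004,0,-0.002],0],[[0,0.0003,0],[-0.0004,0,-0.002],0]]'|grep con&&python3 chk.py && 
python3 -m pendant '[[[0,0.0003,0],[-0.0004,0,-0.002],0],[[0,0.0003,0],[-0.0004,0,-0.002],0]]'|grep con&&python3 chk.py &&
python3 -m pendant '[[[0,0.0003,0],[-0.0004,0,-0.002],0],[[0,0.0003,0],[-0.0004,0,-0.002],0]]'|grep con&&python3 chk.py &&
python3 -m pendant '[[[0,0.0003,0],[-0.0004,0,-0.002],0],[[0,0.0003,0],[-0.0004,0,-0.002],0]]'|grep con&&python3 chk.py &&
python3 -m pendant '[[[0,0.0003,0],[-0.0004,0,-0.002],0],[[0,0.0003,0],[-0.0004,0,-0.002],0]]'|grep con&&python3 chk.py &&
python3 -m pendant '[[[0,0.0003,0],[-0.0004,0,-0.002],0],[[0,0.0003,0],[-0.0004,0,-0.002],0]]'|grep con&&python3 chk.py &&
python3 -m pendant '[[[0,0.0003,0],[-0.0004,0,-0.002],0],[[0,0.0003,0],[-0.0004,0,-0.002],0]]'|grep con&&python3 chk.py &&
python3 -m pendant '[[[0,0.0003,0],[-0.0004,0,-0.002],0],[[0,0.0003,0],[-0.0004,0,-0.002],0]]'|grep con&&python3 chk.py &&
python3 -m pendant '[[[0,0.0003,0],[-0.0004,0,-0.002],0],[[0,0.0003,0],[-0.0004,0,-0.002],0]]'|grep con&&python3 chk.py &&
python3 -m pendant '[[[0,0.0003,0],[-0.0004,0,-0.002],0],[[0,0.0003,0],[-0.0004,0,-0.002],0]]'|grep con&&python3 chk.py &&
python3 -m pendant '[[[0,0.0003,0],[-0.0004,0,-0.002],0],[[0,0.0003,0],[-0.0004,0,-0.002],0]]'|grep con&&python3 chk.py
python3 - <<'E'
from h import *; from plant import get_obs
y=cur(get_obs());psi=np.arctan2(-y[1][1,1],y[1][0,1]); print(get_obs()['time'],y[0],pose(psi,.22)[0])
E
```

```text
contact_force: [-5.6, 4.6, 0.1]
F 5.82 base 5.1 psi 0.0496
contact_force: [-4.2, 2.8, -1.1]
F 4.38 base 5.1 psi 0.0476
contact_force: [-5.7, 3.1, 0.2]
F 5.84 base 4.95 psi 0.0455
contact_force: [-5.6, 4.0, -1.8]
F 5.80 base 5.18 psi 0.0435
contact_force: [-5.3, 4.4, -1.1]
F 5.50 base 5.33 psi 0.0415
contact_force: [-5.2, 2.7, -0.2]
F 5.30 base 5.65 psi 0.0396
contact_force: [-6.1, 2.8, -0.3]
F 6.20 base 5.65 psi 0.0375
contact_force: [-4.8, 3.1, -1.1]
F 4.92 base 5.65 psi 0.0355
contact_force: [-5.3, 3.2, -1.4]
F 5.40 base 5.65 psi 0.0335
contact_force: [-6.4, 2.6, -0.6]
F 6.49 base 5.45 psi 0.0315
contact_force: [-6.1, 2.8, 0.2]
F 6.19 base 5.45 psi 0.0294
contact_force: [-6.4, 2.0, -0.4]
F 6.48 base 5.79 psi 0.0275
12.1167 [582.56276233  -4.9357378  373.04263202] [582.80976096  -4.08569696 372.683432  ]
```

```bash
python3 -m pendant '[[[0,0.0003,0],[-0.0004,0,-0.002],0],[[0,0.0003,0],[-0.0004,0,-0.002],0]]'|grep con;python3 chk.py && 
python3 -m pendant '[[[0,0.0003,0],[-0.0004,0,-0.002],0],[[0,0.0003,0],[-0.0004,0,-0.002],0]]'|grep con&&python3 chk.py && 
python3 -m pendant '[[[0,0.0003,0],[-0.0004,0,-0.002],0],[[0,0.0003,0],[-0.0004,0,-0.002],0]]'|grep con&&python3 chk.py &&
python3 -m pendant '[[[0,0.0003,0],[-0.0004,0,-0.002],0],[[0,0.0003,0],[-0.0004,0,-0.002],0]]'|grep con&&python3 chk.py &&
python3 -m pendant '[[[0,0.0003,0],[-0.0004,0,-0.002],0],[[0,0.0003,0],[-0.0004,0,-0.002],0]]'|grep con&&python3 chk.py &&
python3 -m pendant '[[[0,0.0003,0],[-0.0004,0,-0.002],0],[[0,0.0003,0],[-0.0004,0,-0.002],0]]'|grep con&&python3 chk.py
python3 - <<'E'
from h import *; from plant import *
o=get_obs();y=cur(o);psi=np.arctan2(-y[1][1,1],y[1][0,1]); print(o['time'],y[0],pose(psi,.22)[0],o['moment'])
cv2.imwrite('pics/s3.png',cv2.resize(capture('scene')['color'][160:270,180:300,::-1],None,fx=5,fy=5,interpolation=cv2.INTER_CUBIC))
E
```

```text
contact_force: [-5.5, 3.8, -1.0]
F 5.58 base 6.19 psi 0.0255
contact_force: [-6.5, 3.7, -1.0]
F 6.54 base 5.89 psi 0.0234
contact_force: [-6.6, 3.8, -0.2]
F 6.68 base 6.34 psi 0.0214
contact_force: [-6.8, 2.6, -0.4]
F 6.88 base 6.49 psi 0.0194
contact_force: [-7.5, 3.2, -0.2]
F 7.53 base 6.51 psi 0.0173
contact_force: [-6.7, 3.7, -1.5]
F 6.74 base 6.61 psi 0.0154
13.1167 [584.26131169  -5.00359784 372.99629859] [584.65326958  -4.12520689 372.683432  ] [ 0.96456645  0.60700505 -0.54397188]
```

View pics/s3.png

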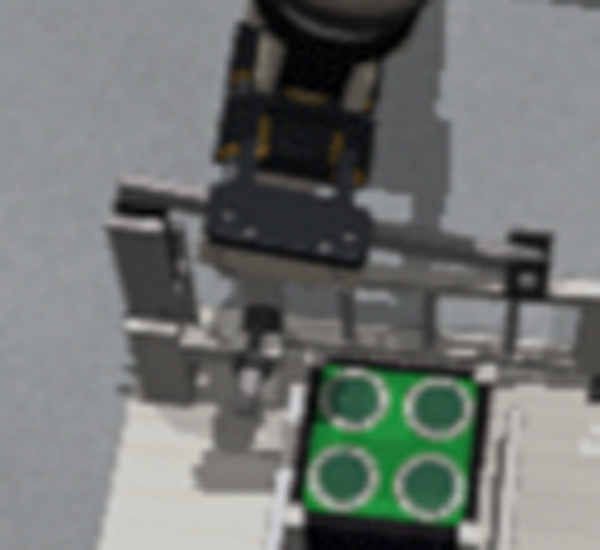

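The crop shows the bar just over the catch, with its tip at (135,190) and the black buffer face at about (140,208). It's close, with no contact jump yet.

```bash
python3 -m pendant '[[[0,0.0004,0],[-0.0004,0,-0.0018],0],[[0,0.0004,0],[-0.0004,0,-0.0018],0]]'|grep con;python3 chk.py && 
python3 -m pendant '[[[0,0.0003,0],[-0.0004,0,-0.002],0],[[0,0.0003,0],[-0.0004,0,-0.002],0]]'|grep con&&python3 chk.py && 
python3 -m pendant '[[[0,0.0003,0],[-0.0004,0,-0.0018],0],[[0,0.0003,0],[-0.0004,0,-0.0018],0]]'|grep con&&python3 chk.py &&
python3 -m pendant '[[[0,0.0003,0],[-0.0004,0,-0.0018],0],[[0,0.0003,0],[-0.0004,0,-0.0018],0]]'|grep con&&python3 chk.py &&
python3 -m pendant '[[[0,0.0003,0],[-0.0004,0,-0.0018],0],[[0,0.0003,0],[-0.0004,0,-0.0018],0]]'|grep con&&python3 chk.py &&
python3 -m pendant '[[[0,0.0003,0],[-0.0004,0,-0.0018],0],[[0,0.0003,0],[-0.0004,0,-0.0018],0]]'|grep con&&python3 chk.py &&
python3 -m pendant '[[[0,0.0003,0],[-0.0004,0,-0.0018],0],[[0,0.0003,0],[-0.0004,0,-0.0018],0]]'|grep con&&python3 chk.py &&
python3 -m pendant '[[[0,0.0003,0],[-0.0004,0,-0.0018],0],[[0,0.0003,0],[-0.0004,0,-0.0018],0]]'|grep con&&python3 chk.py
python3 - <<'E'
from h import *; from plant import *
o=get_obs();y=cur(o);psi=np.arctan2(-y[1][1,1],y[1][0,1]); print(o['time'],y[0],pose(psi,.22)[0],o['moment'])
E
```

```text
contact_force: [-7.1, 2.8, -0.1]
F 7.15 base 6.71 psi 0.0135
contact_force: [-6.4, 2.9, -0.1]
F 6.44 base 6.81 psi 0.0115
contact_force: [-6.4, 1.5, -0.7]
F 6.43 base 6.81 psi 0.0096
contact_force: [-6.7, 1.7, -0.9]
F 6.76 base 6.81 psi 0.0078
contact_force: [-6.0, 3.6, 0.1]
F 6.06 base 6.75 psi 0.0060
contact_force: [-8.0, 2.9, -1.1]
F 8.03 base 6.59 psi 0.0041
contact_force: [-7.3, 2.6, -0.8]
F 7.27 base 6.6 psi 0.0023
contact_force: [-7.5, 2.7, -0.4]
F 7.54 base 6.6 psi 0.0005
14.5 [586.62377846  -5.08049956 372.90453431] [586.93090033  -4.14324339 372.683432  ] [ 0.92218052  0.64608508 -0.48919736]
```

```bash
python3 -m pendant '[[[0,0.0003,0],[-0.0004,0,-0.0018],0],[[0,0.0003,0],[-0.0004,0,-0.0018],0]]'|grep con;python3 chk.py && 
python3 -m pendant '[[[0,0.0003,0],[-0.0004,0,-0.0018],0],[[0,0.0003,0],[-0.0004,0,-0.0018],0]]'|grep con&&python3 chk.py && 
python3 -m pendant '[[[0,0.0003,0],[-0.0004,0,-0.0018],0],[[0,0.0003,0],[-0.0004,0,-0.0018],0]]'|grep con&&python3 chk.py &&
python3 -m pendant '[[[0,0.0003,0],[-0.0004,0,-0.0018],0],[[0,0.0003,0],[-0.0004,0,-0.0018],0]]'|grep con&&python3 chk.py &&
python3 -m pendant '[[[0,0.0003,0],[-0.0004,0,-0.0018],0],[[0,0.0003,0],[-0.0004,0,-0.0018],0]]'|grep con&&python3 chk.py &&
python3 -m pendant '[[[0,0.0003,0],[-0.0004,0,-0.0018],0],[[0,0.0003,0],[-0.0004,0,-0.0018],0]]'|grep con&&python3 chk.py &&
python3 -m pendant '[[[0,0.0003,0],[-0.0004,0,-0.0018],0],[[0,0.0003,0],[-0.0004,0,-0.0018],0]]'|grep con&&python3 chk.py &&
python3 -m pendant '[[[0,0.0003,0],[-0.0004,0,-0.0018],0],[[0,0.0003,0],[-0.0004,0,-0.0018],0]]'|grep con&&python3 chk.py
python3 - <<'E'
from h import *; from plant import *
o=get_obs();y=cur(o);psi=np.arctan2(-y[1][1,1],y[1][0,1]); print(o['time'],y[0],pose(psi,.22)[0],o['moment'])
E
```

```text
contact_force: [-8.2, 2.2, -0.8]
F 8.16 base 7.01 psi -0.0013
contact_force: [-8.4, 1.9, -0.4]
F 8.39 base 7.4 psi -0.0031
contact_force: [-9.4, 2.8, -0.4]
F 8.06 base 7.78 psi -0.0049
contact_force: [-8.0, 2.0, -0.4]
F 8.03 base 8.05 psi -0.0068
contact_force: [-8.6, 2.3, -0.7]
F 8.55 base 8.05 psi -0.0087
contact_force: [-8.0, 3.7, -0.1]
F 8.00 base 8.11 psi -0.0105
contact_force: [-9.3, 2.5, -0.4]
F 9.28 base 8.11 psi -0.0123
contact_force: [-9.3, 2.7, 0.0]
F 9.27 base 8.22 psi -0.0140
16.0333 [588.72278505  -5.11010778 372.78090223] [589.13747289  -4.12828292 372.683432  ] [ 0.86423558  0.9564382  -0.62582295]
```

```bash
python3 -m pendant '[[[0,0.0003,0],[-0.0004,0,-0.0016],0],[[0,0.0003,0],[-0.0004,0,-0.0016],0]]'|grep con;python3 chk.py && 
python3 -m pendant '[[[0,0.0003,0],[-0.0004,0,-0.0016],0],[[0,0.0003,0],[-0.0004,0,-0.0016],0]]'|grep con&&python3 chk.py && 
python3 -m pendant '[[[0,0.0003,0],[-0.0004,0,-0.0016],0],[[0,0.0003,0],[-0.0004,0,-0.0016],0]]'|grep con&&python3 chk.py
python3 - <<'E'
from h import *; from plant import *
import pickle
r=[]
for n in ('scene','top','wrist'):
    c=capture(n); r.append(get_obs()['contact_force']); pickle.dump(c,open(f'{n}4.pkl','wb'))
print(np.mean(r,0))
o=get_obs();y=cur(o);psi=np.arctan2(-y[1][1,1],y[1][0,1]); print(o['time'],y[0],pose(psi,.22)[0],o['moment'],o['grip_width'])
c=pickle.load(open('scene4.pkl','rb'))
cv2.imwrite('pics/s4.png',cv2.resize(c['color'][180:240,185:300,::-1],None,fx=6.9,fy=6.9,interpolation=cv2.INTER_CUBIC))
E
```

```text
contact_force: [-10.2, 3.4, -0.1]
F 10.68 base 8.31 psi -0.0155
[-10.96670887   2.67507866   0.24222665]
16.55 [588.86838195  -5.10627199 372.79012332] [589.356995    -4.12504861 372.683432  ] [ 0.78372325  1.13219047 -0.63159865] 9.979879820826207
```

View pics/s4.png

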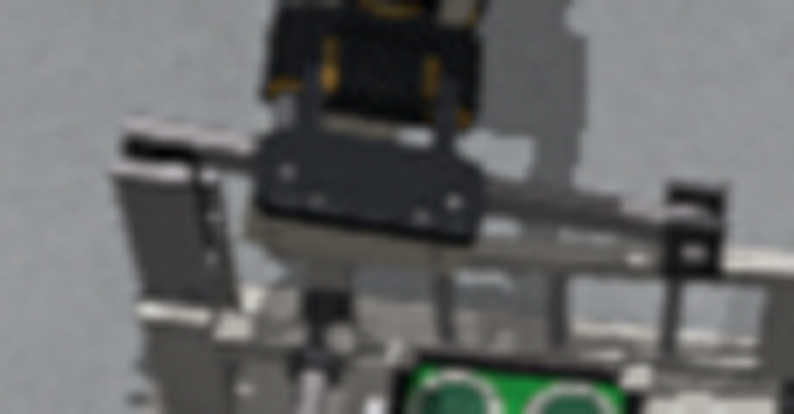

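The crop shows the raised bar lying right against the dark buffer face, tip at (150,140). Force rose about 2 N while the tool advanced only half the commanded step, so that's the buffer. I'll lower the bar here.

Run:
```python
from h import *
a=pose(-.0155,.22)
for L in (.18,.14,.1,.06,.03,.01,0): print(L,rel(a,pose(-.0155,L)))
```

```text
0.18 ([-0.008, 0.0, 0.0058], [0.0, 0.04, 0.0])
0.14 ([-0.0157, 0.0, 0.0118], [-0.0, 0.08, -0.0])
0.1 ([-0.0232, 0.0, 0.0182], [-0.0, 0.12, 0.0])
0.06 ([-0.0304, -0.0, 0.0249], [-0.0, 0.16, 0.0])
0.03 ([-0.0356, 0.0, 0.0301], [-0.0, 0.19, -0.0])
0.01 ([-0.039, 0.0, 0.0336], [-0.0, 0.21, 0.0])
0 ([-0.0407, 0.0, 0.0354], [-0.0, 0.22, 0.0])
```

```bash
python3 -m pendant '[[[-0.004,0,0.0029],[0,0.02,0],0],[[-0.008,0,0.0058],[0,0.04,0],0],[[-0.0157,0,0.0118],[0,0.08,0],0],[[-0.0232,0,0.0182],[0,0.12,0],0],[[-0.0268,0,0.0215],[0,0.14,0],0],[[-0.0304,0,0.0249],[0,0.16,0],0],[[-0.0304,0,0.0249],[0,0.16,0],0],[[-0.0304,0,0.0249],[0,0.16,0],0]]'
python3 - <<'E'
from h import *;from plant import get_obs
c=cur(get_obs());a=pose(-.0155,.06); print(get_obs()['moment'],rel(c,a))
for L in (.04,.02,.01,0): print(L,rel(a,pose(-.0155,L)))
E
```

```text
time: 17.22
tool_pos: [589.4, -40.4, 354.5]
tcp_rot: [-3.134, 0.059, 1.587]
contact_force: [-9.9, 3.3, -0.8]
grip_width: 9.9
[ 0.76972771  0.89605752 -0.35098642] ([0.0012, 0.0006, -0.0006], [-0.0075, -0.0007, 0.0006])
0.04 ([-0.004, 0.0, 0.0028], [-0.0, 0.02, 0.0])
0.02 ([-0.008, 0.0, 0.0058], [-0.0, 0.04, 0.0])
0.01 ([-0.0099, 0.0, 0.0072], [-0.0, 0.05, 0.0])
0 ([-0.0119, 0.0, 0.0088], [-0.0, 0.06, -0.0])
```

```bash
python3 -m pendant '[[[-0.002,0,0.0014],[0,0.01,0],0],[[-0.004,0,0.0028],[0,0.02,0],0],[[-0.008,0,0.0058],[0,0.04,0],0],[[-0.0099,0,0.0072],[0,0.05,0],0],[[-0.011,0,0.008],[0,0.056,0],0],[[-0.0119,0,0.0088],[0,0.06,0],0],[[-0.0119,0,0.0088],[0,0.06,0],0],[[-0.0119,0,0.0088],[0,0.06,0],0]]'
```

```text
time: 17.88
tool_pos: [589.6, -52.2, 347.7]
tcp_rot: [-3.136, -0.0, 1.588]
contact_force: [-11.5, 5.5, 4.0]
grip_width: 9.9
```

```bash
python3 -m pendant '[[[0,-0.0006,0],[0,0,0.003],0],[[0,-0.0012,0],[0,0,0.006],0],[[0,-0.0018,0],[0,0,0.009],0],[[0,-0.0018,0],[0,0,0.009],0.014],[[0,-0.0018,0],[0,0,0.009],0.018],[[0,-0.0018,0],[0,0,0.009],0.024],[[0,-0.0018,0],[0,0,0.009],0.03],[[0,-0.0018,0],[0,0,0.009],0.04],[[0,-0.0018,0],[0,0,0.009],0.05],[[0,-0.0018,0],[0,0,0.009],0.05]]'
python3 -m pendant '[[[0,0,-0.01],[0,0,0],0.05],[[0,0,-0.03],[0,0,0],0.05],[[0,0,-0.05],[0,0,0],0.05],[[0,0,-0.08],[0,0,0],0.05],[[-0.02,0,-0.11],[0,0,0],0.05],[[-0.05,0,-0.13],[0,0,0],0.05],[[-0.08,0,-0.15],[0,0,0],0.05],[[-0.1,0,-0.15],[0,0,0],0.05],[[-0.1,0,-0.15],[0,0,0],0.05]]'
python3 - <<'E'
from h import *; from plant import *; import pickle
S,T,W=capture('scene'),capture('top'),capture('wrist'); pickle.dump((S,T,W),open('c5.pkl','wb'))
a=cv2.resize(S['color'][170:260,185:315,::-1],(600,415),interpolation=cv2.INTER_CUBIC)
b=cv2.resize(W['color'][:,:,::-1],(553,415),interpolation=cv2.INTER_CUBIC)
cv2.imwrite('pics/s5.png',a); cv2.imwrite('pics/w5.png',cv2.resize(W['color'][:,:,::-1],(800,600)))
E
```

```text
time: 18.72
tool_pos: [589.0, -52.7, 347.7]
tcp_rot: [-3.14, 0.0, 1.579]
contact_force: [0.7, -0.3, -0.3]
grip_width: 45.3
time: 19.47
tool_pos: [589.6, -156.0, 499.6]
tcp_rot: [3.14, 0.003, 1.575]
contact_force: [-0.8, 0.2, -1.4]
grip_width: 50.0
```

View pics/s5.png

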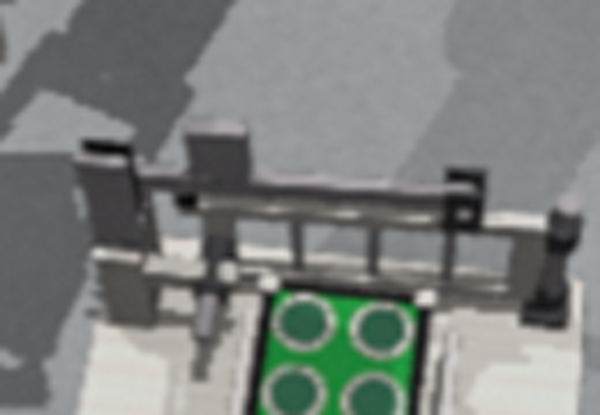

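View pics/w5.png

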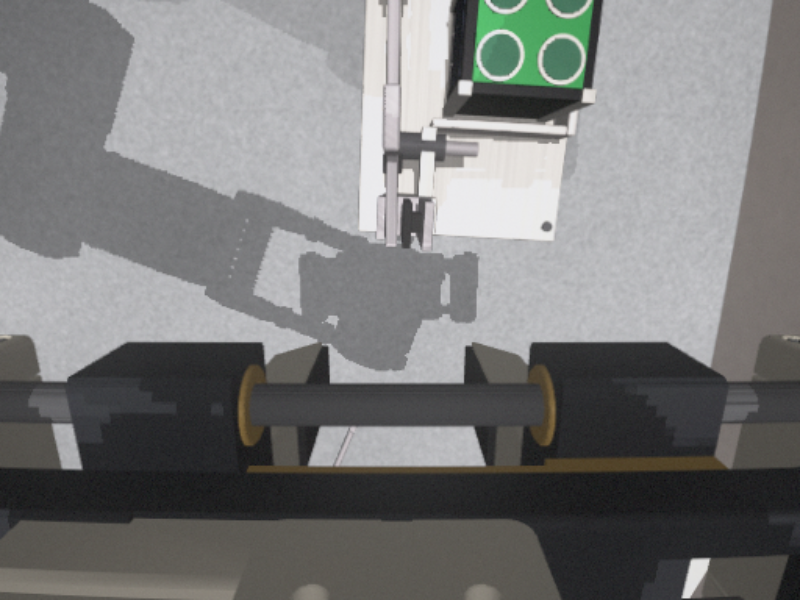

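Wrist view: the bar (u≈392) lies between the lip (u≈381) and the black buffer (u≈408) at v≈215, with a gap to the buffer. The scene view shows it level. I'll check the heights with numbers and one zoom.

Run:
```python
from h import *; import pickle
np.set_printoptions(precision=1,suppress=True)
S,T,W=pickle.load(open('c5.pkl','rb'))
s=lambda u,v:((u+.5)*130/600-.5+185,(v+.5)*90/415-.5+170)
w=lambda u,v:((u+.5)*.64-.5,(v+.5)*.64-.5)
print('fin tip-end top',tri(S,s(187,126),W,w(392,151)))
print('fin hinge-end top',tri(S,s(249,127),W,w(392,86)))
for q in((392,60),(391.5,180),(392,243)): print('bar z155',plane(W,w(*q),155))
print('lip',plane(W,w(376,215),152),'buf',plane(W,w(403,215),197))
c=W['color'][105:165,225:295,::-1]
cv2.imwrite('pics/w6.png',cv2.resize(c,None,fx=8,fy=8,interpolation=cv2.INTER_CUBIC))
```

```text
fin tip-end top (array([585.8, -67. , 201.5]), np.float64(2.529193953829939))
fin hinge-end top (array([585.6, -32.5, 203.5]), np.float64(2.5566557242237815))
bar z155 [585.5  -8.8 155. ]
bar z155 [585.4 -84.2 155. ]
bar z155 [ 585.9 -127.1  155. ]
lip [ 574.7 -108.   152. ] buf [ 592.9 -104.8  197. ]
```

View pics/w6.png

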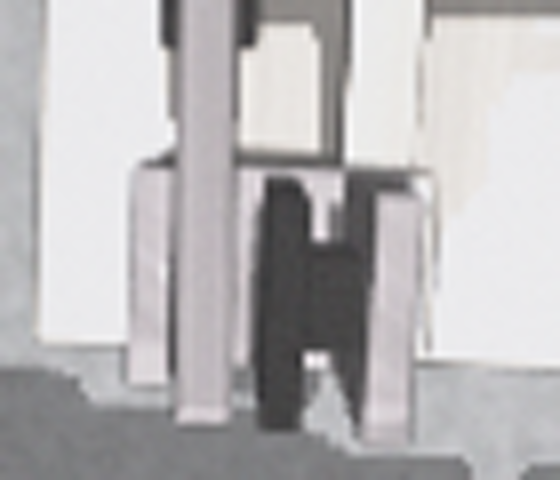

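The zoom shows the bar (u≈205) lying against the inner face of the lip (u≈150), with a gap before the black buffer (u≈280). The fin top measures about 203 mm, so the bar is down. Handing in.

```bash
python3 -c "
from plant import *
print(get_obs()['time'],get_obs()['contact_force']);print(close_job())"
```

```text
19.6167 [-0.09367748 -0.10666525 -0.11209576]
the job is handed in; nothing more can be done
None
```

The gate is shut and latched, and I handed the job in at 19.6 s. I gripped the bar by its fin, lifted it about 0.22 rad and swung the gate in. Over the last stretch I used steps of about 0.4 mm at the fin until it met the buffer. Then I lowered the bar, eased back, released it and moved the arm clear.

- **Buffer contact:** it showed as a rise of about 2 N over the plunger's roughly 9 N, while the tool advanced only half the commanded step. With the bar down, the total wrist force was about 13 N. It fell to about zero once I let go.
- **Last pictures:** the bar lies behind the lip with a gap to the buffer, and it looks level. The gate stayed in after release, at about -0.04 rad.
- **Bar height:** the fin top triangulated to 201–204 mm, against the expected 206 mm. The two rays missed each other by 2.5 mm, so this is within measurement error and fits a bar fully down.
- **Other things:** the arm came near none of the other things on the bench. The satellite stands in its kerbs in the last pictures, but I did not measure its position again.

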